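Stroke the spring heads of a curved sensor bank

TASK

Check that no spring head of the curved sensor bank is stuck: with the gripper closed, stroke the fingertips lightly along the row of five domed heads, from the cable-gland end to the other end, so that each head in turn dips a few millimetres and springs back. Keep the fingertips down on the row from the first head to the last instead of lifting off in between, and do not push any head down level with the carrier. Leave the loose things on the bench where they are, and finish with the hand clear.

Things in the scene. Friction and masses are not known exactly. Their poses are not given: they have to be found in the camera images.
- bank: curved sensor bank, fixed, at any yaw: aluminium carrier 56 mm wide, 40 mm high, bent to an arc of radius 130 mm, five domed steel spring heads along it 44 mm apart, a 30 mm high block at each end. A cable gland (brass collar, black stub, 27 mm thick, 40 mm long, below the carrier's top) sticks out of the end by head 1 only. Origin on the bench near the middle; x to the outer (convex) side, z up.
- head1_top (a point): top of the dome of head 1 (first, next to the cable gland), 50 mm above the bench at rest; the point sinks with the head. The dome is a sphere of radius 22 mm that stands 10 mm proud of the carrier, 37 mm across at its foot.
- head1 (a joint): travel of head 1, m: 0 at rest (up), grows as it is pushed straight down; stops at 0.009. Spring: about 0.7 N starts it, then 0.5 N per mm (2.2 N at 3 mm); it springs back at once when let go.
- head2_top (a point): top of the dome of head 2, 50 mm above the bench at rest; the point sinks with the head. The dome is a sphere of radius 22 mm that stands 10 mm proud of the carrier, 37 mm across at its foot.
- head2 (a joint): travel of head 2, m: 0 at rest (up), grows as it is pushed straight down; stops at 0.009. Spring: about 0.7 N starts it, then 0.5 N per mm (2.2 N at 3 mm); it springs back at once when let go.
- head3_top (a point): top of the dome of head 3, 50 mm above the bench at rest; the point sinks with the head. The dome is a sphere of radius 22 mm that stands 10 mm proud of the carrier, 37 mm across at its foot.
- head3 (a joint): travel of head 3, m: 0 at rest (up), grows as it is pushed straight down; stops at 0.009. Spring: about 0.7 N starts it, then 0.5 N per mm (2.2 N at 3 mm); it springs back at once when let go.
- head4_top (a point): top of the dome of head 4, 50 mm above the bench at rest; the point sinks with the head. The dome is a sphere of radius 22 mm that stands 10 mm proud of the carrier, 37 mm across at its foot.
- head4 (a joint): travel of head 4, m: 0 at rest (up), grows as it is pushed straight down; stops at 0.009. Spring: about 0.7 N starts it, then 0.5 N per mm (2.2 N at 3 mm); it springs back at once when let go.
- head5_top (a point): top of the dome of head 5 (last, at the end without a gland), 50 mm above the bench at rest; the point sinks with the head. The dome is a sphere of radius 22 mm that stands 10 mm proud of the carrier, 37 mm across at its foot.
- head5 (a joint): travel of head 5, m: 0 at rest (up), grows as it is pushed straight down; stops at 0.009. Spring: about 0.7 N starts it, then 0.5 N per mm (2.2 N at 3 mm); it springs back at once when let go.
- plug: brass plug, loose bystander: 28 mm across, 36 mm high, standing in the hollow of the bank's arc, about 75 mm from the middle of the row. Origin at its underside. To be left alone.
- fitting: steel hexagon fitting, loose bystander: 27 mm across flats, 34 mm high, standing outside the arc, about 65 mm from the middle of the row. Origin at its underside. To be left alone.
- rod1: rod with brass ends, loose bystander: retriever rod lying on the bench, 234 mm long, 32 mm thick at the brass ends; x along it. Origin at its underside. To be left alone.
- rod2: rod with dark ends, loose bystander: as rod1, with dark steel ends. Origin at its underside. To be left alone.
- cap: blue cap, loose bystander: 94 mm across, 72 mm high, hexagon on top. Origin at its underside. To be left alone.
- transmitter: white transmitter, loose bystander: white canister, 90 mm across, 165 mm high. Origin at its underside. To be left alone.
- coupons: coupon holder, loose bystander: white bar 110 x 22 mm with three upright steel strips, 57 mm high. Origin at its underside. To be left alone.

How it is judged:
By the outcome, as a careful person would: the job done as asked, in the order asked, and still so for the second after the job is handed in, with the robot touching nothing.
It also fails if it takes over 38 s, if anything falls off the work surface, if the arm or the gripper's body presses on something with over 40 N, if the wrist force passes 120 N, or if a joint passes its speed limit or range.

ROBOT

A 7-joint arm with a two-finger parallel gripper is mounted at the origin on the work surface. World frame = base frame: x ahead of the robot, y to its left, z up, the work surface at z = 0. Lengths are in m, angles in degrees, forces in N, time in s.
With the tool pointing down it reaches from about 0.4 to 0.85 m from the base axis. Payload 4.4 kg.
Tool frame: the origin (TCP) lies at the very end of the fingers, on their centre line; the grasp point (between the pads) lies grip_point_offset behind it (grip_point_offset is the distance from the TCP to the grasp point, in m); x points along the fingers, y is the direction in which the jaws open and shut, and the axes are right-handed (so a half turn about x gives the same grasp; the last joint's range is limited). The gripper opens to 94 mm and grips with 3 to 60 N. Pads are 16 mm wide; open, the fingers measure 119 mm over their backs; the gripper's body (75 mm by 177 mm) begins 78 mm behind the grasp point.
Start: joints at [-74.358, 36.005, 2.206, 86.941, -1.547, 57.084, -1.146], TCP at [0.216, 0.613, 0.205] pointing down, gripper open.
Joint ranges: [-175.42, 175.42], [-21.48, 121.26], [-71.46, 75.88], [10.55, 141.38], [-63.04, 243.04], [13.31, 113.54], [-168.57, 168.57]. Speed limits (degrees/s): [147.25, 147.25, 180, 180, 180, 180, 180].

INTERFACE

Orientations are given as a 3x3 rotation matrix whose columns are the frame's x, y, z axes.
In Python, from station import observe, get_image, camera_model, sign_off, grip_point_offset gives the robot as it stands.
- The arm moves only by the tool servo_tool, never from a script. Its arguments are lists of equal length, an entry for each row: "slide": the shift along the world's x, y, z in cm, a list of three; "yaw": the turn about the world's z in rad; "jaw": the opening, from 0 (shut) to 1 (fully open). A call has 1 to 10 rows; each row shifts and turns the commanded pose from where the row before left it; what a row does not reach is not made up. A row lasts 1/12 s, in which the tool goes at most 41.7 mm and 7.16 degrees, less where a joint would pass 70% of its speed; a pose out of reach is approached as far as the arm can. A call is refused whole if a number of a shift passes 4.17 or a number of a turn 0.125, either way. A call with a gripper value outside its range is refused whole. The fingers move at their own pace and stop on an object; "newtons" is the grip in N (left out, the last holds). Time passes only in rows, so rows that do not move let the fingers close. It gives the time, the measured TCP pose, the force and the opening at its end, in the units of the state.
- observe(): the state, without advancing time (a new reading comes with each control period).
- get_image(name): name is "scene" or "top" or "wrist"; returns (picture, depth): 420x560x3 uint8, red, green, blue; 420x560 float32, m along the optical axis (not along the pixel's ray), 0 where there is no reading.
- camera_model(name): a dict with "K" (3x3 intrinsics, pixels), "R" (3x3) and "t" (3): a world point X has camera coordinates R X + t; the wrist camera has in their place "mount" (4x4, takes a point from camera to tool coordinates, whose origin is the TCP and whose axes are the tool frame's). Camera axes: x right, y down, z forward; pixel columns grow to the right and rows downward; lengths in m; the calibration is good to about 2 mm. A picture is of the moment at which its call begins: read the wrist's pose just before it. camera_model takes no time and is no camera call.
- sign_off(): hands the job in, once; it reports no verdict.
The state is a dict: "t": time; "joint_positions": joint angles; "qvel": joint speeds; "tau": joint torques, N m; "position": TCP position; "eef_rot": TCP orientation; "force": force on the tool from outside, world axes, zero at the start; "torque": the same for the moment, N m; "gripper_width": opening from 0.0 (shut) to 1.0 (fully open).
Only numpy, scipy, OpenCV 4.12 (cv2) and the standard library are available. Lean on these libraries where they do the work, as an engineer would, in place of code of your own. Each camera call takes 0.05 s, during which the arm holds its last target.

## Working session

There is one attempt and no reset: what is moved stays moved. The work goes in short steps, Python scripts to look and compute and a tool call to move; the robot and the scene stay as the last step left them, time stands still between calls to the robot, and variables do not carry over. Pictures are saved under pics/ and viewed, and the job is handed in when it is done.

Besides the shell and the picture viewer there is one more tool, called as name(argument=value, ...), one argument or row to a line, values as JSON. servo_tool: Moves the arm, as the interface text tells. Its arguments: {"type":"object","properties":{"slide":{"type":"array","items":{"type":"array","items":{"type":"number"}}},"yaw":{"type":"array","items":{"type":"number"}},"jaw":{"type":"array","items":{"type":"number"}},"newtons":{"type":"number"}},"required":["slide","yaw","jaw"]}

```bash
mkdir -p pics; ls; python3 - <<'E'
from station import *
import cv2,numpy as np
o=observe();print({k:np.round(v,3).tolist() for k,v in o.items()});print(grip_point_offset if not callable(grip_point_offset) else grip_point_offset())
for n in("top","scene"):
    im,d=get_image(n);cv2.imwrite(f"pics/{n}0.png",im[:,:,::-1]);np.savez(f"{n}0.npz",im=im,d=d,**camera_model(n))
    print(camera_model(n))
E
```

```text
pics
{'t': 0.0, 'joint_positions': [-74.357, 36.058, 2.204, 86.995, -1.546, 57.085, -1.147], 'qvel': [0.05, 0.029, -0.008, 0.033, -0.059, -0.041, 0.022], 'tau': [-0.001, -54.971, 1.143, -18.663, -0.052, 0.023, 0.0], 'position': [0.216, 0.612, 0.205], 'eef_rot': [[-0.001, 0.332, 0.943], [-0.002, 0.943, -0.332], [-1.0, -0.002, 0.0]], 'force': [0.536, 0.689, 0.073], 'torque': [-0.009, -0.024, 0.026], 'gripper_width': 1.003}
0.0188
{'K': array([[395.42396797,   0.        , 281.25570831],
       [  0.        , 395.42396797, 206.43577666],
       [  0.        ,   0.        ,   1.        ]]), 'R': array([[ 0.0288676 , -0.99937177,  0.02056044],
       [-0.9947747 , -0.03073778, -0.09735755],
       [ 0.09792837, -0.01764252, -0.99503707]]), 't': array([-0.03676549,  0.53921548,  1.09324227])}
{'K': array([[419.38981004,   0.        , 281.01387318],
       [  0.        , 419.38981004, 208.36912757],
       [  0.        ,   0.        ,   1.        ]]), 'R': array([[-0.85456099,  0.51922528, -0.01142918],
       [ 0.39438343,  0.63445846, -0.66477377],
       [-0.33791601, -0.57259721, -0.7469573 ]]), 't': array([ 0.46474459, -0.15914013,  1.36911063])}
```

View pics/top0.png

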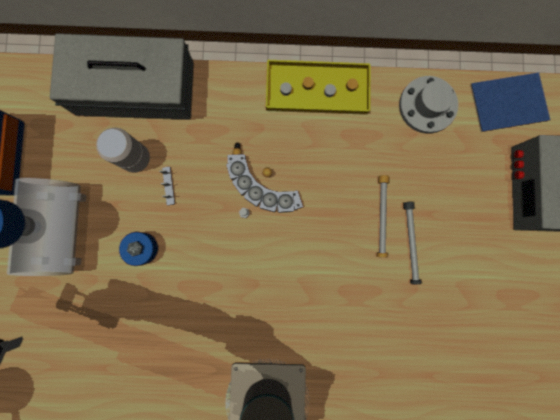

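View pics/scene0.png

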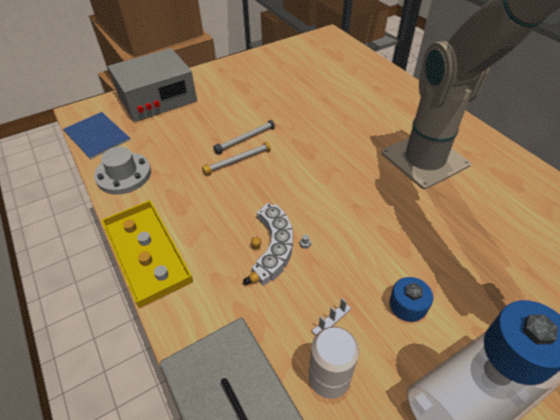

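```bash
python3 - <<'E'
import cv2,numpy as np
a=np.load("top0.npz");im=a['im'][:,:,::-1]
c=im[135:235,215:315];c=cv2.convertScaleAbs(c,alpha=1.6)
cv2.imwrite("pics/top0c.png",cv2.resize(c,(600,600),interpolation=cv2.INTER_CUBIC))
a=np.load("scene0.npz");im=a['im'][:,:,::-1]
c=im[195:295,235:335]
cv2.imwrite("pics/scene0c.png",cv2.resize(c,(600,600),interpolation=cv2.INTER_CUBIC))
E
```

```text
(no output)
```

View pics/top0c.png

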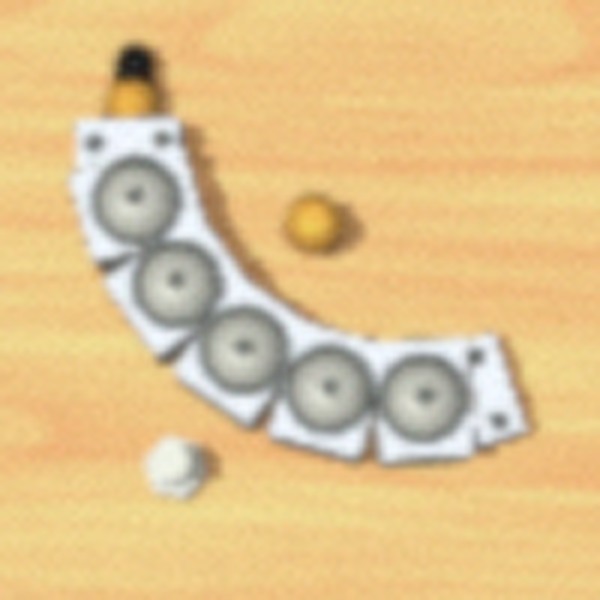

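View pics/scene0c.png

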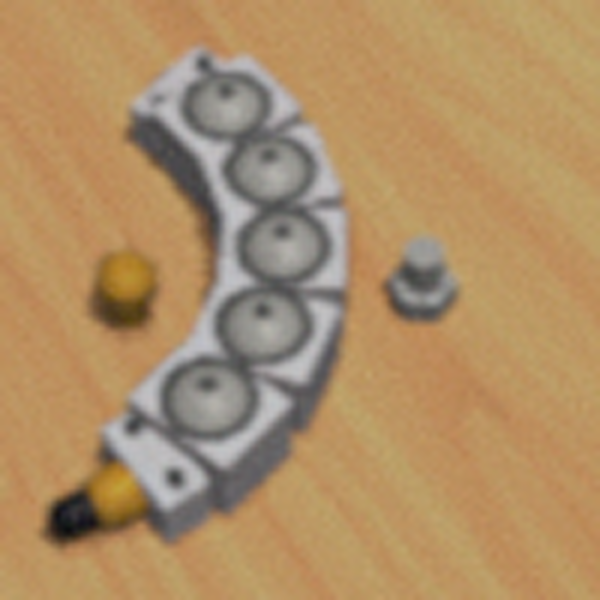

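```bash
cat > h.py <<'E'
import numpy as np
from scipy.optimize import least_squares
def ray(n,uv,z):
    a=np.load(n);K,R,t=a['K'],a['R'],a['t'];uv=np.asarray(uv,float)
    d=(np.linalg.inv(K)@np.c_[uv,np.ones(len(uv))].T).T@R
    c=-R.T@t
    return c+d*((z-c[2])/d[:,2])[:,None]
E
python3 - <<'E'
from h import *
T=np.array([(134,195),(177,280),(244,346),(331,386),(426,395)]);S=np.array([(208,382),(263,310),(283,231),(268,156),(227,92)])
tu=(T+.5)/6-.5+[215,135];su=(S+.5)/6-.5+[235,195]
A=ray("top0.npz",tu,.05);B=ray("scene0.npz",su,.05)
print(A.round(4));print(B.round(4))
for n,u in(("top0.npz",tu),("scene0.npz",su)):
    a=np.load(n);print([float(np.median(a['d'][int(y)-1:int(y)+2,int(x)-1:int(x)+2])) for x,y in u], [float((a['R']@p+a['t'])[2]) for p in (A if 'top' in n else B)])
print(np.linalg.norm(np.diff(A,axis=0),axis=1),np.linalg.norm(np.diff(B,axis=0),axis=1))
for P in(A,B,(A+B)/2):
    for fixed in(1,0):
        # fit circle R, spacing angle dth
        def mod(p):
            th=p[2]+np.arange(-2,3)*p[3];return np.c_[p[0]+p[4]*np.cos(th),p[1]+p[4]*np.sin(th)]
        f=lambda p:(mod(np.r_[p,44/130,.13] if fixed else p)-P[:,:2]).ravel()
        c0=P[2,:2]+np.array([.09,-.09])
        # centre on hollow side
        p0=[*c0,np.arctan2(*(P[2,:2]-c0)[::-1])]
        s=least_squares(f,p0 if fixed else p0+[.34,.13]);print(fixed,s.x.round(4),abs(s.fun).max(),mod(np.r_[s.x,44/130,.13] if fixed else s.x).round(4).tolist())
g=ray("top0.npz",[((314+.5)/6+214.5,(222+.5)/6+134.5)],.036);print("plug",g)
g=ray("top0.npz",[((174+.5)/6+214.5,(460+.5)/6+134.5)],.034);print("fit",g)
E
```

```text
[[ 0.6444  0.1068  0.05  ]
 [ 0.605   0.0853  0.05  ]
 [ 0.5751  0.0532  0.05  ]
 [ 0.5578  0.0123  0.05  ]
 [ 0.5549 -0.0318  0.05  ]]
[[ 0.6405  0.1031  0.05  ]
 [ 0.6015  0.0832  0.05  ]
 [ 0.5718  0.0508  0.05  ]
 [ 0.5551  0.0104  0.05  ]
 [ 0.5512 -0.0327  0.05  ]]
[1.1053576469421387, 1.10263192653656, 1.0994635820388794, 1.0996158123016357, 1.1009550094604492] [1.1047084380312038, 1.1012348246533474, 1.0988749700879161, 1.0978936598198847, 1.0983953985290118]
[1.0576510429382324, 1.0782822370529175, 1.1092197895050049, 1.1352440118789673, 1.162379264831543] [1.0562961479216562, 1.0808683939450452, 1.1094379727838128, 1.1382237541076292, 1.1641945752087541]
[0.044834   0.04388655 0.04439473 0.04416564] [0.04375013 0.04394263 0.04373399 0.04325482]
1 [ 0.6846 -0.0175  2.5686] 0.000936349843279588 [[0.6436, 0.1059], [0.6049, 0.0853], [0.5753, 0.053], [0.5581, 0.0127], [0.5553, -0.031]]
0 [ 0.6859 -0.0183  2.5686  0.3379  0.1317] 0.00039808258873098856 [[0.6442, 0.1066], [0.6051, 0.0857], [0.5752, 0.0531], [0.5578, 0.0123], [0.5549, -0.0318]]
1 [ 0.6808 -0.0202  2.5631] 0.0005655477426899091 [[0.6405, 0.1034], [0.6017, 0.083], [0.572, 0.0509], [0.5545, 0.0107], [0.5514, -0.033]]
0 [ 0.6807 -0.0202  2.5631  0.3381  0.1299] 0.000498518961439931 [[0.6404, 0.1033], [0.6017, 0.0829], [0.572, 0.0508], [0.5546, 0.0107], [0.5515, -0.0328]]
1 [ 0.6827 -0.0189  2.5658] 0.0004009810166332173 [[0.642, 0.1046], [0.6033, 0.0841], [0.5736, 0.0519], [0.5563, 0.0117], [0.5534, -0.032]]
0 [ 0.6833 -0.0193  2.5658  0.338   0.1308] 0.00022594790307750579 [[0.6423, 0.1049], [0.6034, 0.0843], [0.5736, 0.0519], [0.5562, 0.0115], [0.5532, -0.0323]]
plug [[0.63699596 0.02296969 0.036     ]]
fit [[0.52252819 0.08473453 0.034     ]]
```

The top view shows the bank around (262,185), with its gland at (237,148) by head 1. The two cameras agree to within 4 mm, and their average fits the 130 mm arc to 0.4 mm. I'll move above the start side of head 1, closing the gripper on the way.

servo_tool(
  slide=[
    [1.5, -1.67, 0.2],
    [1.5, -1.67, 0.2],
    [1.5, -1.67, 0.2],
    [1.5, -1.67, 0.2],
    [1.5, -1.67, 0.2],
    [1.5, -1.67, 0],
    [1.5, -1.67, 0],
    [1.5, -1.67, 0],
    [1.5, -1.67, 0],
    [1.5, -1.67, 0],
  ],
  yaw=[-0.089, -0.089, -0.089, -0.089, -0.089, -0.089, -0.089, -0.089, -0.089, -0.089],
  jaw=[0, 0, 0, 0, 0, 0, 0, 0, 0, 0],
  newtons=10,
)

```text
t: 0.93
position: [0.3664, 0.445, 0.2152]
eef_rot: [[-0.001, 0.944, 0.331], [-0.001, 0.331, -0.944], [-1.0, -0.001, 0.0]]
force: [-0.5, 0.4, -1.0]
gripper_width: 0.327
```

servo_tool(
  slide=[
    [1.5, -1.67, 0],
    [1.5, -1.67, 0],
    [1.5, -1.67, 0],
    [1.5, -1.67, 0],
    [1.5, -1.67, 0],
    [1.5, -1.67, 0],
    [1.5, -1.67, 0],
    [1.5, -1.67, 0],
    [1.5, -1.67, 0],
    [1.5, -1.67, 0],
  ],
  yaw=[-0.089, -0.089, -0.089, -0.089, -0.089, -0.089, -0.089, -0.089, -0.089, -0.089],
  jaw=[0, 0, 0, 0, 0, 0, 0, 0, 0, 0],
)

```text
t: 1.77
position: [0.5163, 0.2782, 0.2152]
eef_rot: [[-0.001, 0.851, -0.525], [-0.0, -0.525, -0.851], [-1.0, -0.0, 0.001]]
force: [0.0, 0.7, -0.8]
gripper_width: 0.006
```

servo_tool(
  slide=[
    [1.5, -1.67, 0],
    [1.5, -1.67, 0],
    [1.5, -1.67, 0],
    [1.5, -1.67, 0],
    [1.5, -1.67, 0],
    [1.5, -1.67, 0],
    [1.5, -1.67, 0],
    [1.5, -1.67, 0],
    [1.5, -1.67, 0],
    [1.5, -1.67, 0],
  ],
  yaw=[-0.089, -0.089, -0.089, -0.089, -0.089, -0.089, -0.089, -0.089, -0.089, -0.089],
  jaw=[0, 0, 0, 0, 0, 0, 0, 0, 0, 0],
)

```text
t: 2.6
position: [0.6663, 0.1114, 0.2149]
eef_rot: [[-0.001, 0.128, -0.992], [0.0, -0.992, -0.128], [-1.0, -0.0, 0.001]]
force: [0.6, 0.2, 0.4]
gripper_width: 0.004
```

servo_tool(
  slide=[
    [0, 0, 0],
    [0, 0, 0],
    [0, 0, 0],
  ],
  yaw=[0, 0, 0],
  jaw=[0, 0, 0],
)

```text
t: 2.85
position: [0.6653, 0.113, 0.2149]
eef_rot: [[-0.001, 0.134, -0.991], [0.001, -0.991, -0.134], [-1.0, -0.001, 0.001]]
force: [0.2, 0.1, -0.5]
gripper_width: 0.007
```

```bash
python3 - <<'E'
from station import *
import cv2,numpy as np
o=observe();np.set_printoptions(suppress=True,precision=4)
print(o)
im,d=get_image("wrist");cv2.imwrite("pics/w1.png",im[:,:,::-1])
m=camera_model("wrist");print(m)
np.savez("w1.npz",im=im,d=d,K=m['K'],mount=m['mount'],p=o['position'],r=o['eef_rot'])
im,d=get_image("scene");cv2.imwrite("pics/scene1.png",im[:,:,::-1])
E
```

```text
{'t': 2.85, 'joint_positions': array([-34.0734,  43.7476,  42.5156,  82.4999, -30.8646,  65.8241,
       -69.0597]), 'qvel': array([-0.9852, -0.5932, -0.5174,  0.1517, -0.0335,  0.0305, -0.0518]), 'tau': array([  1.2557, -55.9237,  11.5375, -17.533 ,   0.0583,  -0.1121,
        -0.0082]), 'position': array([0.6653, 0.113 , 0.2149]), 'eef_rot': array([[-0.0015,  0.134 , -0.991 ],
       [ 0.0008, -0.991 , -0.134 ],
       [-1.    , -0.001 ,  0.0014]]), 'force': array([ 0.169 ,  0.0711, -0.5049]), 'torque': array([0.0299, 0.1747, 0.0056]), 'gripper_width': 0.007314929218835721}
{'K': array([[318.5107,   0.    , 284.8601],
       [  0.    , 318.5107, 211.4547],
       [  0.    ,   0.    ,   1.    ]]), 'mount': array([[ 0.0001, -0.2262,  0.9741, -0.1804],
       [ 1.    ,  0.0011,  0.0002,  0.    ],
       [-0.0012,  0.9741,  0.2262, -0.0644],
       [ 0.    ,  0.    ,  0.    ,  1.    ]])}
```

View pics/w1.png

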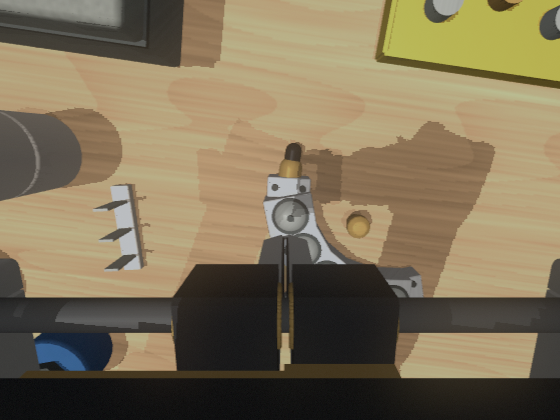

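View pics/scene1.png

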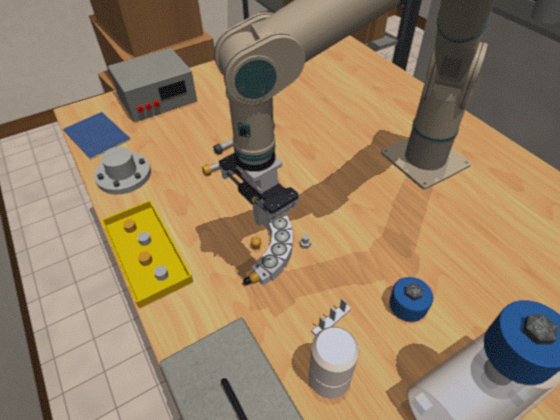

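```bash
python3 - <<'E'
import numpy as np,cv2
a=np.load("w1.npz");K,M=a['K'],a['mount'];T=np.eye(4);T[:3,:3]=a['r'];T[:3,3]=a['p'];W=T@M
def pt(u,v,z):
    d=W[:3,:3]@np.linalg.inv(K)@[u,v,1];c=W[:3,3];return c+d*(z-c[2])/d[2]
im=a['im'][140:280,230:400,::-1]
cv2.imwrite("pics/w1c.png",cv2.resize(im,(680,560),interpolation=cv2.INTER_CUBIC))
for n,x in dict(h1=[.642,.1046,.05],h2=[.6033,.0841,.05],plug=[.637,.023,.036]).items():
    p=np.linalg.inv(W)@np.r_[x,1];print(n,(K@p[:3]/p[2])[:2])
print(pt(290,215,.05))
E
```

```text
h1 [289.57400738 218.62560735]
h2 [302.59274262 253.32054173]
plug [357.7424779  228.86501868]
[0.64620017 0.10470719 0.05      ]
```

View pics/w1c.png

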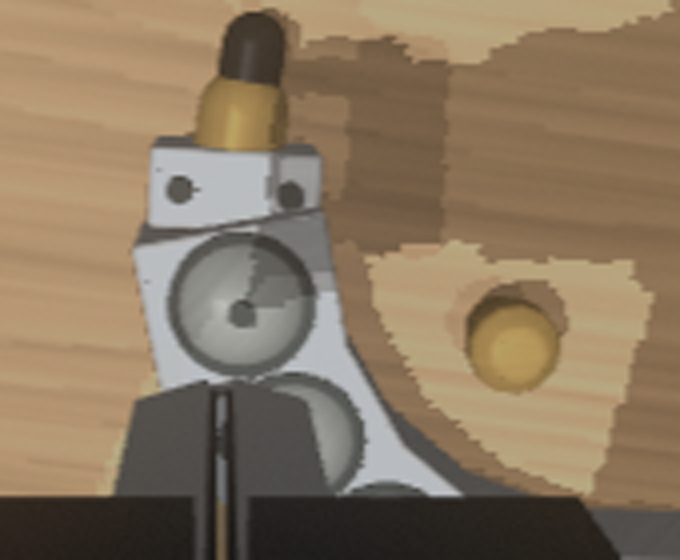

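servo_tool(
  slide=[
    [0, 0, -2],
    [0, 0, -2],
    [0, 0, -2],
    [0, 0, -2],
    [0, 0, -2],
    [0, 0, -2],
    [0, 0, -1.5],
    [0, 0, -1],
    [0, 0, -0.7],
    [0, 0, -0.3],
  ],
  yaw=[0, 0, 0, 0, 0, 0, 0, 0, 0, 0],
  jaw=[0, 0, 0, 0, 0, 0, 0, 0, 0, 0],
)

```text
t: 3.78
position: [0.6655, 0.1128, 0.0598]
eef_rot: [[-0.001, 0.133, -0.991], [0.0, -0.991, -0.133], [-1.0, -0.0, 0.001]]
force: [-0.1, -0.0, 0.1]
gripper_width: 0.007
```

servo_tool(
  slide=[
    [0, 0, 0],
    [0, 0, 0],
    [0, 0, 0],
    [0, 0, 0],
  ],
  yaw=[0, 0, 0, 0],
  jaw=[0, 0, 0, 0],
)

```text
t: 4.12
position: [0.6666, 0.1121, 0.0614]
eef_rot: [[0.001, 0.132, -0.991], [0.0, -0.991, -0.132], [-1.0, -0.0, -0.002]]
force: [-0.2, -0.0, 0.5]
gripper_width: 0.007
```

```bash
python3 - <<'E'
from station import *
import cv2,numpy as np
o=observe();np.set_printoptions(suppress=True,precision=4)
print(o)
im,d=get_image("wrist");cv2.imwrite("pics/w2.png",cv2.resize(im[:,:,::-1],(800,600)))
im,d=get_image("scene");cv2.imwrite("pics/scene2.png",cv2.resize(im[180:300,220:340,::-1],(600,600),interpolation=cv2.INTER_CUBIC))
E
```

```text
{'t': 4.1167, 'joint_positions': array([-31.4109,  52.8805,  36.4058,  89.7267, -38.0171,  50.216 ,
       -63.2813]), 'qvel': array([-0.1037,  0.203 , -0.1053,  0.1845,  0.0356, -0.0261, -0.0338]), 'tau': array([ -0.034 , -59.6834,  11.2781, -13.5627,  -0.0286,  -0.0603,
        -0.0004]), 'position': array([0.6666, 0.1121, 0.0614]), 'eef_rot': array([[ 0.0015,  0.1324, -0.9912],
       [ 0.0003, -0.9912, -0.1324],
       [-1.    , -0.0001, -0.0015]]), 'force': array([-0.1822, -0.0238,  0.463 ]), 'torque': array([-0.0483,  0.1557,  0.0134]), 'gripper_width': 0.007313330594404474}
```

View pics/w2.png

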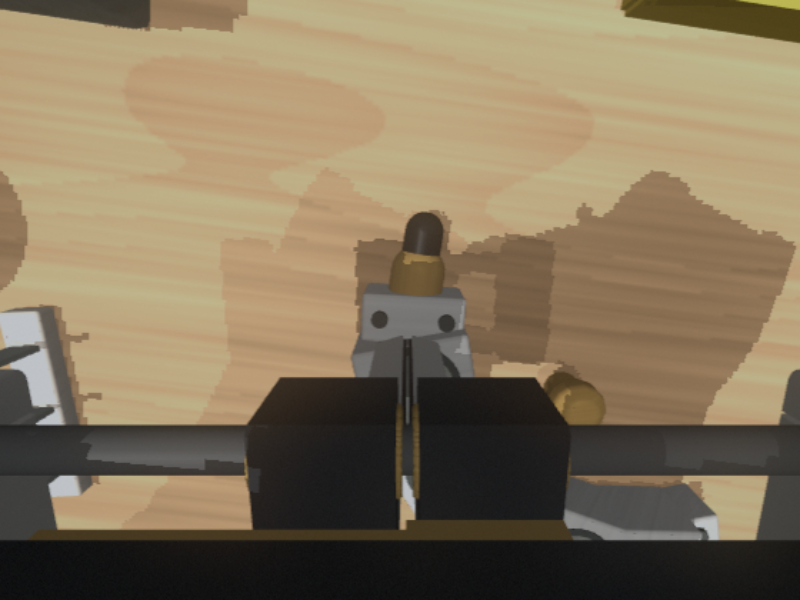

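View pics/scene2.png

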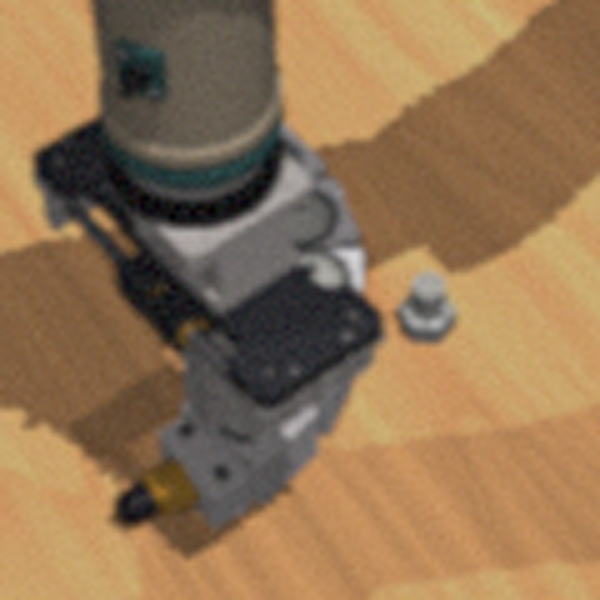

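servo_tool(
  slide=[
    [0, 0, 0],
    [0, 0, 0],
    [0, 0, 0],
    [0, 0, 0],
  ],
  yaw=[0, 0, 0, 0],
  jaw=[0, 0, 0, 0],
)

```text
t: 4.55
position: [0.666, 0.1121, 0.0605]
eef_rot: [[0.0, 0.132, -0.991], [0.0, -0.991, -0.132], [-1.0, -0.0, -0.0]]
force: [-0.0, -0.3, -0.5]
gripper_width: 0.006
```

servo_tool(
  slide=[
    [0, 0, -0.4],
    [0, 0, -0.4],
    [0, 0, -0.4],
    [0, 0, -0.2],
    [0, 0, 0],
    [0, 0, 0],
  ],
  yaw=[0, 0, 0, 0, 0, 0],
  jaw=[0, 0, 0, 0, 0, 0],
)

```text
t: 5.05
position: [0.6659, 0.112, 0.0462]
eef_rot: [[-0.0, 0.132, -0.991], [-0.0, -0.991, -0.132], [-1.0, 0.0, 0.0]]
force: [0.5, -0.2, 0.8]
gripper_width: 0.009
```

servo_tool(
  slide=[
    [0, 0, 0],
    [0, 0, 0],
  ],
  yaw=[0, 0],
  jaw=[0, 0],
)

```text
t: 5.22
position: [0.6662, 0.1121, 0.0466]
eef_rot: [[0.0, 0.132, -0.991], [0.0, -0.991, -0.132], [-1.0, 0.0, -0.0]]
force: [0.4, -0.2, -0.0]
gripper_width: 0.008
```

```bash
python3 - <<'E'
import numpy as np
c=np.array([.6831,-.0191]);R=.1304
th=1.70+.0375*np.arange(47)
P=c+R*np.c_[np.cos(th),np.sin(th)];P[0]=[.666,.112]
D=np.diff(P,axis=0)*100
# rounding w/o drift
cum=np.round(np.cumsum(D,axis=0),2);r=np.diff(np.vstack([[0,0],cum]),axis=0)
for i in range(0,46,10):print([[round(float(a),2),round(float(b),2),0] for a,b in r[i:i+10]],P[min(i+10,46)].round(4),th[min(i+10,46)])
E
```

```text
[[-0.45, -0.25, 0], [-0.48, -0.09, 0], [-0.48, -0.11, 0], [-0.47, -0.12, 0], [-0.47, -0.15, 0], [-0.46, -0.16, 0], [-0.46, -0.18, 0], [-0.45, -0.19, 0], [-0.44, -0.21, 0], [-0.43, -0.23, 0]] [0.6201 0.0951] 2.075
[[-0.42, -0.25, 0], [-0.42, -0.26, 0], [-0.4, -0.27, 0], [-0.4, -0.29, 0], [-0.38, -0.31, 0], [-0.37, -0.32, 0], [-0.36, -0.33, 0], [-0.34, -0.34, 0], [-0.33, -0.36, 0], [-0.32, -0.37, 0]] [0.5827 0.0641] 2.45
[[-0.31, -0.39, 0], [-0.29, -0.39, 0], [-0.27, -0.4, 0], [-0.26, -0.42, 0], [-0.25, -0.42, 0], [-0.23, -0.43, 0], [-0.21, -0.44, 0], [-0.19, -0.45, 0], [-0.18, -0.46, 0], [-0.16, -0.46, 0]] [0.5592 0.0215] 2.825
[[-0.15, -0.47, 0], [-0.12, -0.47, 0], [-0.11, -0.48, 0], [-0.09, -0.48, 0], [-0.07, -0.48, 0], [-0.06, -0.49, 0], [-0.03, -0.48, 0], [-0.02, -0.49, 0], [0.0, -0.49, 0], [0.02, -0.49, 0]] [ 0.5529 -0.0267] 3.2
[[0.04, -0.49, 0], [0.06, -0.48, 0], [0.07, -0.49, 0], [0.09, -0.48, 0], [0.11, -0.47, 0], [0.13, -0.48, 0]] [ 0.5579 -0.0556] 3.425
```

servo_tool(
  slide=[
    [-0.45, -0.25, 0],
    [-0.48, -0.09, 0],
    [-0.48, -0.11, 0],
    [-0.47, -0.12, 0],
    [-0.47, -0.15, 0],
  ],
  yaw=[0.0375, 0.0375, 0.0375, 0.0375, 0.0375],
  jaw=[0, 0, 0, 0, 0],
)

```text
t: 5.63
position: [0.644, 0.1052, 0.0475]
eef_rot: [[0.004, 0.317, -0.948], [0.0, -0.948, -0.317], [-1.0, 0.001, -0.004]]
force: [1.4, 1.2, 2.6]
gripper_width: 0.006
```

```bash
python3 - <<'E'
from station import *
o=observe();print(o['position'],o['force'],o['joint_positions'])
E
```

```text
[0.64404714 0.10518536 0.04752365] [1.38950518 1.20885635 2.57680501] [-30.01040722  51.36542585  32.56548467  94.32174707 -36.40162835
  45.09997212 -52.39979592]
```

servo_tool(
  slide=[
    [-0.46, -0.16, -0.03],
    [-0.46, -0.18, -0.03],
    [-0.45, -0.19, 0],
    [-0.44, -0.21, 0],
    [-0.43, -0.23, 0],
  ],
  yaw=[0.0375, 0.0375, 0.0375, 0.0375, 0.0375],
  jaw=[0, 0, 0, 0, 0],
)

```text
t: 6.05
position: [0.6207, 0.0953, 0.0465]
eef_rot: [[0.002, 0.488, -0.873], [0.0, -0.873, -0.488], [-1.0, 0.001, -0.002]]
force: [2.0, 1.6, 0.8]
gripper_width: 0.005
```

servo_tool(
  slide=[
    [-0.42, -0.25, 0],
    [-0.42, -0.26, 0],
    [-0.4, -0.27, 0],
    [-0.4, -0.29, 0],
  ],
  yaw=[0.0375, 0.0375, 0.0375, 0.0375],
  jaw=[0, 0, 0, 0],
)

```text
t: 6.38
position: [0.6053, 0.085, 0.0469]
eef_rot: [[0.004, 0.613, -0.79], [0.001, -0.79, -0.613], [-1.0, 0.002, -0.003]]
force: [2.4, 1.0, 2.8]
gripper_width: 0.009
```

servo_tool(
  slide=[
    [-0.38, -0.31, 0],
    [-0.37, -0.32, 0],
    [-0.36, -0.33, 0],
    [-0.34, -0.34, 0],
    [-0.33, -0.36, 0],
    [-0.32, -0.37, 0],
    [-0.31, -0.39, 0],
    [-0.29, -0.39, 0],
    [-0.27, -0.4, 0],
  ],
  yaw=[0.0375, 0.0375, 0.0375, 0.0375, 0.0375, 0.0375, 0.0375, 0.0375, 0.0375],
  jaw=[0, 0, 0, 0, 0, 0, 0, 0, 0],
)

```text
t: 7.13
position: [0.5753, 0.0531, 0.0468]
eef_rot: [[0.003, 0.84, -0.542], [0.001, -0.542, -0.84], [-1.0, 0.002, -0.003]]
force: [0.7, 1.8, 2.0]
gripper_width: 0.005
```

```bash
python3 - <<'E'
from station import *
o=observe();print(o['position'],o['force'],o['joint_positions'])
E
```

```text
[0.57533742 0.05308369 0.04678401] [0.71438394 1.7703856  1.98352349] [-20.68014791  44.25298616  20.21377797 106.61500922 -25.98018135
  33.51537611 -16.68100105]
```

servo_tool(
  slide=[
    [-0.26, -0.42, 0],
    [-0.25, -0.42, 0],
    [-0.23, -0.43, 0],
    [-0.21, -0.44, 0],
    [-0.19, -0.45, 0],
    [-0.18, -0.46, 0],
    [-0.16, -0.46, 0],
    [-0.15, -0.47, 0],
    [-0.12, -0.47, 0],
  ],
  yaw=[0.0375, 0.0375, 0.0375, 0.0375, 0.0375, 0.0375, 0.0375, 0.0375, 0.0375],
  jaw=[0, 0, 0, 0, 0, 0, 0, 0, 0],
)

```text
t: 7.88
position: [0.5574, 0.0129, 0.0466]
eef_rot: [[0.002, 0.972, -0.234], [0.001, -0.234, -0.972], [-1.0, 0.002, -0.002]]
force: [-0.3, 2.3, 1.2]
gripper_width: 0.002
```

```bash
python3 - <<'E'
from station import *
o=observe();print(o['position'],o['force'],o['joint_positions'])
E
```

```text
[0.55744542 0.01287956 0.04661834] [-0.27115277  2.27387296  1.24752249] [-13.22950839  42.30435119  14.11303169 109.66836093 -19.17438866
  30.17978999   0.51102769]
```

servo_tool(
  slide=[
    [0, 0, 0],
  ],
  yaw=[0],
  jaw=[0],
)

```text
t: 7.97
position: [0.5571, 0.0115, 0.0466]
eef_rot: [[0.002, 0.972, -0.236], [0.0, -0.236, -0.972], [-1.0, 0.002, -0.001]]
force: [0.2, -0.4, 2.3]
gripper_width: 0.007
```

servo_tool(
  slide=[
    [0, 0, 0],
  ],
  yaw=[0],
  jaw=[0],
)

```text
t: 8.05
position: [0.5571, 0.0115, 0.0464]
eef_rot: [[0.001, 0.971, -0.238], [-0.0, -0.238, -0.971], [-1.0, 0.001, 0.0]]
force: [-0.6, -1.0, 2.6]
gripper_width: 0.003
```

Head 4 reads about 2.4 N, which matches a 3.5 mm dip. I'll carry on to head 5 and then off the end.

servo_tool(
  slide=[
    [-0.11, -0.48, 0],
    [-0.09, -0.48, 0],
    [-0.07, -0.48, 0],
    [-0.06, -0.49, 0],
    [-0.03, -0.48, 0],
    [-0.02, -0.49, 0],
    [0, -0.49, 0],
    [0.02, -0.49, 0],
    [0.04, -0.49, 0],
  ],
  yaw=[0.0375, 0.0375, 0.0375, 0.0375, 0.0375, 0.0375, 0.0375, 0.0375, 0.0375],
  jaw=[0, 0, 0, 0, 0, 0, 0, 0, 0],
)

```text
t: 8.8
position: [0.5533, -0.0303, 0.046]
eef_rot: [[-0.0, 0.995, 0.101], [0.001, 0.101, -0.995], [-1.0, -0.0, -0.001]]
force: [-0.5, 3.2, 2.6]
gripper_width: 0.003
```

servo_tool(
  slide=[
    [0.06, -0.48, 0],
    [0.07, -0.49, 0],
    [0.09, -0.48, 0],
    [0.11, -0.47, 0],
    [0.13, -0.48, 0],
    [0, 0, 0],
  ],
  yaw=[0.0375, 0.0375, 0.0375, 0.0375, 0.0375, 0],
  jaw=[0, 0, 0, 0, 0, 0],
)

```text
t: 9.3
position: [0.5581, -0.0567, 0.0459]
eef_rot: [[0.0, 0.959, 0.282], [-0.001, 0.282, -0.959], [-1.0, -0.0, 0.001]]
force: [0.1, 0.1, -0.1]
gripper_width: 0.004
```

```bash
python3 - <<'E'
from station import *
o=observe();print(o['position'],o['force'],o['joint_positions'])
E
```

```text
[ 0.5581042  -0.05674219  0.04585189] [ 0.14706822  0.11664007 -0.11746712] [ -0.61913961  41.83613854   5.46937326 108.88166017  -7.29305402
  29.5971496   26.18168822]
```

servo_tool(
  slide=[
    [0, 0, 0.5],
    [0, 0, 1.5],
    [0, 0, 2],
    [0, 0, 2],
    [0, 0, 2],
    [0, 0, 2],
    [0, 0, 2],
    [0, 0, 2],
    [0, 0, 1],
    [0, 0, 0],
  ],
  yaw=[0, 0, 0, 0, 0, 0, 0, 0, 0, 0],
  jaw=[0, 0, 0, 0, 0, 0, 0, 0, 0, 0],
)

```text
t: 10.13
position: [0.5593, -0.0552, 0.1982]
eef_rot: [[0.004, 0.959, 0.283], [-0.0, 0.283, -0.959], [-1.0, 0.004, 0.001]]
force: [0.6, -1.0, 0.2]
gripper_width: 0.004
```

servo_tool(
  slide=[
    [0, -1.5, 0],
    [0, -2, 0],
    [0, -2, 0],
    [0, -2, 0],
    [0, -2, 0],
    [0, -2, 0],
    [0, -1, 0],
    [0, 0, 0],
    [0, 0, 0],
    [0, 0, 0],
  ],
  yaw=[0, 0, 0, 0, 0, 0, 0, 0, 0, 0],
  jaw=[0, 0, 0, 0, 0, 0, 0, 0, 0, 0],
)

```text
t: 10.97
position: [0.5579, -0.1786, 0.1953]
eef_rot: [[-0.001, 0.959, 0.285], [0.002, 0.285, -0.959], [-1.0, -0.0, -0.002]]
force: [0.3, 0.3, -0.1]
gripper_width: 0.006
```

```bash
python3 - <<'E'
from station import *
import cv2,numpy as np
o=observe();print(o['position'],o['force'])
for n in("top","scene"):
    im,d=get_image(n);cv2.imwrite(f"pics/{n}9.png",im[:,:,::-1]);a=np.load(n+"0.npz")
    cv2.imwrite(f"pics/{n}9b.png",np.hstack([cv2.resize(x[s][:,:,::-1],(400,400)) for s in [np.s_[135:235,215:315] if n=="top" else np.s_[195:295,235:335]] for x in (a['im'],im)]))
E
```

```text
[ 0.55786353 -0.17856513  0.19531275] [ 0.29333989  0.34567307 -0.06815816]
```

View pics/top9b.png

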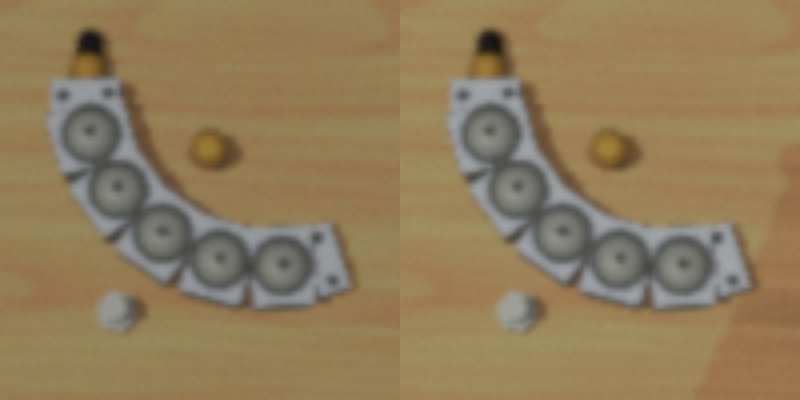

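View pics/scene9b.png

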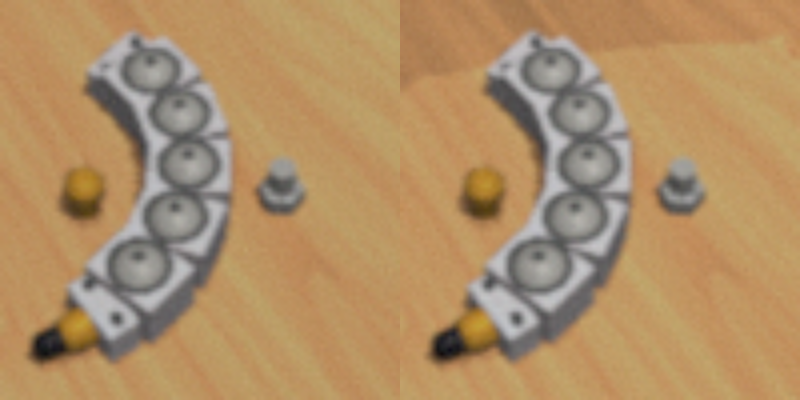

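View pics/scene9.png

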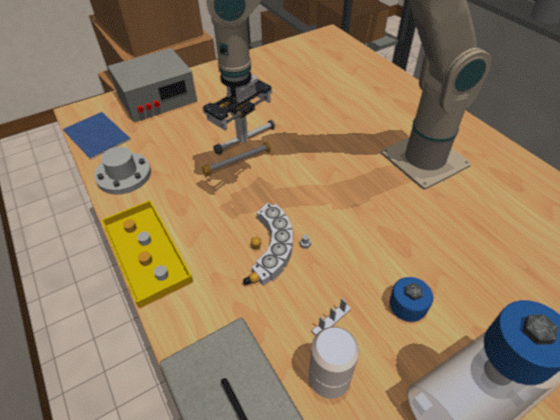

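The before and after views match. All five heads are up, the plug and fitting haven't moved, and the rods at about (240,150) are where they were. The hand hangs clear above them at z = 0.195 m.

```bash
python3 -c "
from station import *
print(sign_off())"
```

```text
the job is handed in; nothing more can be done
None
```

I stroked the closed fingertips once along the row, from the cable-gland end to the other end, without lifting off, and I have handed the job in.

- **Stroke:** The tip stayed at about 46–47.5 mm above the bench the whole way, with a short pause on head 4. That makes each head dip about 2.5–4 mm, well short of carrier level.
- **Forces:** The upward force over heads 1 to 5 was about 2.6, 2.8, 2.0, 2.4 and 2.6 N, which agrees with the spring data. The first reading on head 4 was low at 1.2 N; two more while holding there gave 2.3 and 2.6 N, so I put it down to sensor noise. The force returned to zero past head 5.
- **Final check:** Before and after pictures show all five heads up and the loose things unmoved. They can't resolve a head left a millimetre or so low. The hand finished at about z = 0.195 m, touching nothing, at about 11 s.
- **Disagreement:** The top and scene cameras differed by up to about 4 mm on where the heads are. I used their average, and the wrist camera agreed with it to about 1 mm at head 1.

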